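Load the enamel drying oven and set its selector

ROBOT

A 6-joint arm with a two-finger parallel gripper is mounted at the origin on the work surface. World frame = base frame: x ahead of the robot, y to its left, z up, the work surface at z = 0. Lengths are in m, angles in degrees, forces in N, time in s.
With the tool pointing down it reaches from about 0.4 to 0.825 m from the base axis. Payload 7 kg.
Tool frame: the origin (TCP) lies midway between the tips of the shut fingers; the grasp point (between the pads) lies 19 mm behind it; z points along the fingers, y is the line along which they close (so a half turn about z gives the same grasp; the last joint's range is limited). The gripper opens to 88 mm and grips with 3 to 60 N. Pads are 19 mm wide; open, the fingers measure 130 mm over their backs; the gripper's body (78 mm by 193 mm) begins 47 mm behind the grasp point.
Start: joints at [-50.701, 20.546, 0.682, 0, -70.136, -16.507], TCP at [0.261, -0.622, 0.227] pointing down, gripper open.
Joint ranges: [-176.03, 176.03], [-82.01, 121.73], [-58.28, 71.71], [-173.87, 95.51], [-174.79, -0.11], [-173.66, 173.66]. Speed limits (degrees/s): [136.94, 136.94, 172.46, 180, 180, 180].

INTERFACE

Orientations are given as a 3x3 rotation matrix whose columns are the frame's x, y, z axes.
In Python, from rig import robot gives the robot as it stands. Calls block until the motion is done:
- robot.goto(position, orientation): joint-space move of the TCP to a pose.
- robot.servo_line(position, ori=None, speed=0.15): straight line of the TCP; ori=None keeps the orientation; speed is the mean speed in m/s.
- robot.movej(angles): joint-space move.
- robot.move_gripper(opening): opening from 0.0 (shut) to 1.0 (fully open); the grip force is fixed at half the most; returns when the fingers have stopped.
- robot.dwell(seconds).
- robot.ik(position, orientation): joint angles nearest the present ones, or None.
- robot.grab_frame(name): name is "scene" or "top" or "wrist"; returns (picture, depth): 480x640x3 uint8, red, green, blue; 480x640 float32, m along the optical axis (not along the pixel's ray), 0 where there is no reading.
- robot.camera_info(name): a dict with "vfov" (degrees; the focal length in pixels is half the picture's height over the tangent of half this angle, whatever the lens; pixels are square), "cx", "cy" (the principal point, pixels), "view" (4x4, takes a point from world to camera coordinates); the wrist camera has in their place "T_tool_cam" (4x4, takes a point from camera to tool coordinates, whose origin is the TCP and whose axes are the flange's). Camera axes: x right, y down, z forward; pixel columns grow to the right and rows downward; lengths in m; the calibration is good to about 2 mm. A picture is of the moment at which its call begins: read the wrist's pose just before it. camera_info takes no time and is no camera call.
A pose or a line that the arm cannot do raises robot.Unreachable and nothing moves.
- robot.job_done(): hands the job in; it is judged then, once.
Readings, each from a call of its own:
- robot.read_t(): time.
- robot.read_qpos(): joint angles.
- robot.read_qvel(): joint speeds.
- robot.read_effort(): joint torques, N m.
- robot.read_position(): TCP position.
- robot.read_tcp_rot(): TCP orientation.
- robot.read_force(): force on the tool from outside, world axes, zero at the start.
- robot.read_ft_torque(): the same for the moment, N m.
- robot.read_grip_width(): opening from 0.0 (shut) to 1.0 (fully open).
- robot.read_finger_force(): force on a finger pad.
Only numpy, scipy, OpenCV 4.12 (cv2) and the standard library are available. Lean on these libraries where they do the work, as an engineer would, in place of code of your own. Each camera call takes 0.05 s, during which the arm holds its last target. There are 200 camera calls.

TASK

Dry the freshly enamelled jars: first stand the green tumbler, which is in the way of the drying oven's drawer, upright in the middle of the cork mat, then pull the drawer open and stand every jar from the wooden board upright on the drawer's floor. Push the drawer fully shut, and only then turn the selector knob on the oven's roof so that its white pointer clicks in at the red mark. Leave the blue bowl, the white dish and the brush where they are, and do not tip the tumbler over.

Things in the scene. Friction and masses are not known exactly. Their poses are not given: they have to be found in the camera images.
- oven: low grey drying oven, fixed, 220 mm deep (x) by 300 mm wide (y) by 130 mm high, roof flat at 130 mm, one steel-fronted drawer facing the robot. Origin at the centre of its underside; its own -x is the front, drawers slide to -x. The fixed housing ends 95 mm before the origin (x = -0.095), the 15 mm drawer front lies before that
- oven_drawer0 (a joint): drawer travel in m: 0 fully shut, grows as it is pulled out towards the oven's -x, stop at 0.150; slides with about 1 N of friction and stays where it is left. It starts ajar by 0 to 25 mm
- oven_drawer0_handle (a point): middle of the drawer's steel bar handle, a horizontal bar 120 mm long along the oven's y, 11 mm thick, its centre 35 mm before the drawer front (so 29 mm free behind it), about 92 mm above the table; it moves with the drawer. It can be pinched from above with one finger behind the bar
- drawer_floor (a point): centre of the drawer's inner floor, 22 mm above the table, moving with the drawer, axes as the oven's. Inside the drawer is 175 mm (x) by 258 mm (y), side walls 6 mm thick and 92 mm high, front 103 mm high; the inside of the front wall is at x = -0.0875. The oven's roof covers what has not been pulled out; beneath it there is 96 mm above the drawer floor
- knob_grip (a point): on the selector knob's vertical axis, 33 mm above the knob's underside (about 169 mm above the table), the height at which to grip it. The knob is a black disc of 62 mm across with a raised grip bar 60 mm long, 14 mm thick, its top 42 mm above the knob's underside, along this point's x axis; the pointer end is its -x end
- pointer (a point): upper end of the white pointer line on the knob's bar, 30 mm from the axis
- selector (a joint): selector angle in rad, growing clockwise seen from above; sprung detents at 0 (black mark), 0.65 (yellow), 1.30 (red, the one wanted) and 1.95 (blue); it snaps into the nearest detent when let go; stops at -0.1 and 2.05; takes about 0.1 N m. It starts within 0.1 rad of the black or the yellow mark
- red_mark (a point): the broad red mark on the white dial disc (104 mm across, 6 mm high) under the knob, 42 mm from the knob's axis
- board: wooden board on the table, 250 x 220 x 4 mm, fixed, on which the jars start; origin at the centre of its underside
- mat: round cork mat on the table, 150 mm across, 4 mm thick, fixed; origin at the centre of its underside
- tumbler: empty green plastic tumbler, open at the top, 90 mm high, 62 mm across at the rim and a little narrower below, about 120 g; origin at the centre of its underside, z up. Starts upright before the drawer
- jar0: small lidded enamel jar, red with a yellow band (absent in some starts: then None): round body 51 mm across and 46 mm high, then a brass knob 22 mm across from 50 mm up to the top at 82 mm, to be gripped there; about 150 g. Origin at the centre of its underside, z up its axis
- jar1: small lidded enamel jar, blue with a white band (absent in some starts: then None): round body 51 mm across and 46 mm high, then a brass knob 22 mm across from 50 mm up to the top at 82 mm, to be gripped there; about 150 g. Origin at the centre of its underside, z up its axis
- jar2: small lidded enamel jar, green with a brass band (absent in some starts: then None): round body 51 mm across and 46 mm high, then a brass knob 22 mm across from 50 mm up to the top at 82 mm, to be gripped there; about 150 g. Origin at the centre of its underside, z up its axis
- jar3: small lidded enamel jar, yellow with a red band (absent in some starts: then None): round body 51 mm across and 46 mm high, then a brass knob 22 mm across from 50 mm up to the top at 82 mm, to be gripped there; about 150 g. Origin at the centre of its underside, z up its axis
- bowl: blue bowl, 84 mm across, 40 mm high, on the oven's roof; leave it alone. Origin at the centre of its underside
- dish: white dish, 100 mm across, 18 mm high, on the table to the left of the oven; leave it alone. Origin at the centre of its underside
- brush: red-handled brush, 180 mm long, 20 mm thick, lying on the table near the robot; leave it alone. Origin at the middle of its underside

How it is judged (in metres and radians):
On the way, in this order (a step that is already met when the one before it is completed fails the run):
1. the green tumbler stands on the cork mat (horizontal distance between tumbler and mat below 0.05 m and height (world z) of tumbler below 0.012 m and angle between tumbler's own z axis and vertical below 0.1 rad), for 0.2 s.
2. every jar stands upright on the drawer's floor (x of jar0 in the frame of drawer_floor between -0.085 and 0.085 m and y of jar0 in the frame of drawer_floor between -0.125 and 0.125 m and z of jar0 in the frame of drawer_floor between -0.008 and 0.012 m and angle between each of jar0, jar1, jar2, jar3's own z axis and vertical below 0.15 rad and x of jar1 in the frame of drawer_floor between -0.085 and 0.085 m and y of jar1 in the frame of drawer_floor between -0.125 and 0.125 m and z of jar1 in the frame of drawer_floor between -0.008 and 0.012 m and x of jar2 in the frame of drawer_floor between -0.085 and 0.085 m and y of jar2 in the frame of drawer_floor between -0.125 and 0.125 m and z of jar2 in the frame of drawer_floor between -0.008 and 0.012 m and x of jar3 in the frame of drawer_floor between -0.085 and 0.085 m and y of jar3 in the frame of drawer_floor between -0.125 and 0.125 m and z of jar3 in the frame of drawer_floor between -0.008 and 0.012 m), for 0.2 s.
3. the drawer is fully shut (value of joint oven_drawer0 below 0.006 m), for 0.2 s.
4. the selector's pointer is at the red mark (value of joint selector between 1.15 and 1.45 rad), for 0.2 s.
At the end, for the whole second after the job is handed in: The tumbler stands upright (within 0.1 rad) on the mat within 50 mm of its centre; every jar stands upright (within 0.15 rad) on the drawer's floor; the drawer is shut to within 6 mm; the selector is within 0.15 rad of the red detent; all are at rest and released (all of step 1 and all of step 2 and all of step 4 and value of joint oven_drawer0 below 0.006 m and linear speed of each of jar0, jar1, jar2, jar3, tumbler below 0.02 m/s and velocity of joint selector between -0.05 and 0.05 rad/s); the robot touches nothing.
It fails at once if the tumbler is tipped over (angle between tumbler's own z axis and vertical above 0.7 rad).
It fails at once if the bowl is disturbed (moved more than 40 mm) (distance of bowl from where it was at the start of the episode above 0.04 m).
It fails at once if the dish is disturbed (moved more than 40 mm) (distance of dish from where it was at the start of the episode above 0.04 m).
It fails at once if the brush is disturbed (moved more than 40 mm) (distance of brush from where it was at the start of the episode above 0.04 m).
Of jar0, jar1, jar2, jar3 only 2 to 4 are there at a start; the rules pass over those that are not, and their reading is None.
At some moment in a run one of jar0, jar1, jar2, jar3 may be knocked a few centimetres aside while the robot is not near it.
It also fails if it takes over 210 s, if anything falls off the work surface, if the arm or the gripper's body presses on something with over 40 N, if the wrist force passes 120 N, or if a joint passes its speed limit or range.

## Working session

There is one attempt and no reset: what is moved stays moved. The work goes in short steps, each a Python script; the robot and the scene stay as the last script left them, time stands still between calls to the robot, and variables do not carry over. Pictures are saved under pics/ and viewed, at most 14 in all, crops included, and the job is handed in when it is done.

```bash
ls; mkdir -p pics; cat > h.py <<'E'
import numpy as np, cv2
from rig import robot
def grab(n,save=None):
    ci=robot.camera_info(n)
    if n=="wrist":
        p=np.array(robot.read_position());R=np.array(robot.read_tcp_rot())
        T=np.eye(4);T[:3,:3]=R;T[:3,3]=p
        W=T@np.array(ci["T_tool_cam"])
    else: W=np.linalg.inv(np.array(ci["view"]))
    im,d=robot.grab_frame(n)
    if save: cv2.imwrite(f"pics/{save}.png",cv2.cvtColor(im,cv2.COLOR_RGB2BGR))
    f=240/np.tan(np.radians(ci["vfov"])/2)
    v,u=np.mgrid[:480,:640]
    P=np.stack([(u-ci["cx"])/f*d,(v-ci["cy"])/f*d,d],-1)@W[:3,:3].T+W[:3,3]
    P[d<=0]=np.nan
    return im,d,P
E
python3 - <<'E'
from h import *
for n in("top","scene"):
    im,d,P=grab(n,n+"0"); np.save(n+"0.npy",P); print({k:v for k,v in robot.camera_info(n).items()})
print(robot.camera_info("wrist"),robot.read_tcp_rot(),robot.read_t())
E
```

```text
pics
{'vfov': 52.847208926004946, 'cx': 318.3382261017541, 'cy': 244.043067766377, 'view': array([[ 0.00914196, -0.99992173,  0.00854163, -0.02750579],
       [-0.99755626, -0.00971138, -0.06918963,  0.59805765],
       [ 0.06926716, -0.00788822, -0.99756696,  1.06284701],
       [ 0.        ,  0.        ,  0.        ,  1.        ]])}
{'vfov': 49.291573600499206, 'cx': 331.35389989814144, 'cy': 237.42161527972527, 'view': array([[ 0.3973249 ,  0.91761392, -0.01084546, -0.20393882],
       [ 0.61254612, -0.27399426, -0.74142727, -0.25448816],
       [-0.68331557,  0.28794417, -0.67094559,  1.78373326],
       [ 0.        ,  0.        ,  0.        ,  1.        ]])}
{'vfov': 71.88029787481712, 'cx': 316.0997253601494, 'cy': 242.71228755120654, 'T_tool_cam': array([[-2.95986858e-06, -9.55537607e-01, -2.94869263e-01,
         7.92615005e-02],
       [ 1.00000000e+00,  4.76636377e-06, -2.54835256e-05,
         8.35175868e-04],
       [ 2.57559212e-05, -2.94869263e-01,  9.55537606e-01,
        -1.58088647e-01],
       [ 0.00000000e+00,  0.00000000e+00,  0.00000000e+00,
         1.00000000e+00]])} [[-9.21962018e-01 -3.87279683e-01 -6.96073356e-04]
 [-3.87280285e-01  9.21961097e-01  1.31048226e-03]
 [ 1.34229401e-04  1.47779036e-03 -9.99998899e-01]] 0.1
```

View pics/top0.png

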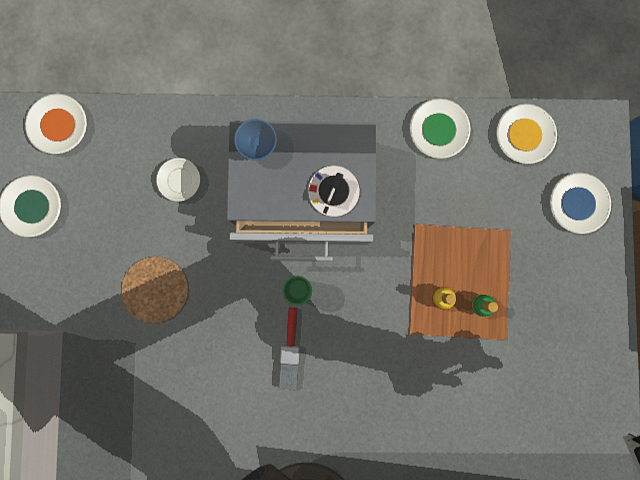

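View pics/scene0.png

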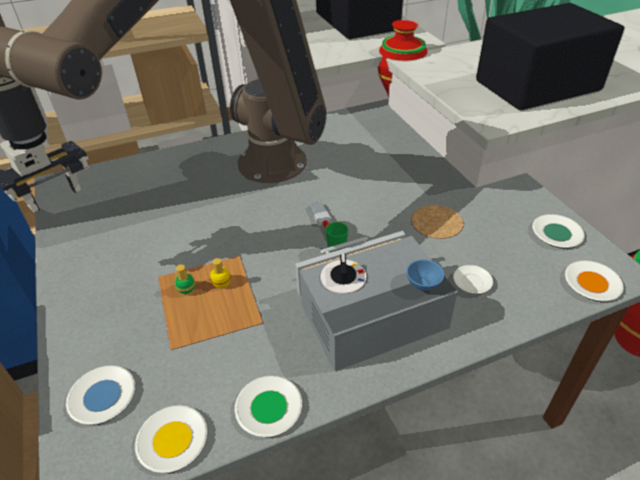

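The top view shows the tumbler at (297,290), the mat at (155,289), and two jars, yellow at (445,298) and green at (486,306). The knob is at (333,190), the drawer is ajar with its front at row 238, and the handle is around row 257. Next I'll measure these.

```bash
python3 - <<'E'
from h import *
P=np.load("top0.npy"); im=cv2.imread("pics/top0.png")
def show(n,u,v): print(n,(u,v),np.round(P[v,u],4))
for n,u,v in [("mat",155,289),("dish",177,180),("bowl",255,139),("roofFL",232,216),("roofFR",372,216),("roofBL",232,128),("roofBR",372,128),("frontL",235,238),("frontM",305,238),("frontR",368,237),("knobbar",334,190)]: show(n,u,v)
x,y,z=P[...,0],P[...,1],P[...,2]
def box(n,u0,v0,u1,v1,zl,zh):
    s=np.zeros(z.shape,bool); s[v0:v1,u0:u1]=1; s&=(z>zl)&(z<zh)
    p=P[s]; r=cv2.minAreaRect((p[:,:2]*1000).astype(np.float32))
    print(n,s.sum(),"med",np.round(np.median(p,0),4),"min",np.round(p.min(0),4),"max",np.round(p.max(0),4),"rect",np.round(r[0],1),np.round(r[1],1),round(r[2],1))
box("jarY",425,280,465,318,.07,.1); box("jarG",470,285,505,325,.07,.1)
box("jarYbody",425,280,465,318,.03,.06); box("jarGbody",470,285,505,325,.03,.06)
box("tumbrim",275,270,318,312,.075,.1); box("handle",260,246,345,270,.07,.11)
box("front",225,230,380,246,.09,.135); box("mat",115,250,195,330,.001,.02); box("knob",300,160,370,220,.165,.19); box("roof",228,122,378,222,.12,.134)
box("dial",300,160,370,220,.133,.142);box("brush",270,310,310,400,.008,.04)
c=im[160:275,225:385]; cv2.imwrite("pics/c1.png",cv2.resize(c,None,fx=5,fy=5,interpolation=cv2.INTER_CUBIC))
E
```

```text
mat (155, 289) [0.4942 0.3452 0.0059]
dish (177, 180) [0.7433 0.3031 0.0055]
bowl (255, 139) [0.8028 0.1097 0.1369]
roofFL (232, 216) [0.6461 0.1544 0.1283]
roofFR (372, 216) [ 0.6485 -0.129   0.1322]
roofBL (232, 128) [0.8267 0.1577 0.1316]
roofBR (372, 128) [ 0.829  -0.1284  0.1351]
frontL (235, 238) [0.6021 0.1489 0.1194]
frontM (305, 238) [0.6034 0.0062 0.1206]
frontR (368, 237) [ 0.6069 -0.1225  0.1189]
knobbar (334, 190) [ 0.6917 -0.0498  0.1819]
jarY 106 med [ 0.4809 -0.2978  0.0856] min [ 0.47   -0.3096  0.0707] max [ 0.4911 -0.2889  0.0902] rect [ 480.8 -298.7] [20.9 20.3] 23.3
jarG 106 med [ 0.4651 -0.3848  0.0856] min [ 0.4545 -0.3974  0.07  ] max [ 0.4755 -0.3768  0.0897] rect [ 464.9 -387.1] [21.1 20.4] 1.7
jarYbody 301 med [ 0.4833 -0.2896  0.0476] min [ 0.4566 -0.3215  0.0305] max [ 0.505  -0.2751  0.0592] rect [ 480.8 -298.3] [48.3 46.6] 0.6
jarGbody 313 med [ 0.4672 -0.3776  0.0471] min [ 0.4398 -0.4082  0.0302] max [ 0.4903 -0.3616  0.0598] rect [ 465.6 -384.6] [44.  49.3] 76.5
tumbrim 218 med [0.4946 0.0242 0.0899] min [ 0.4656 -0.007   0.0759] max [0.5261 0.0516 0
[... 263 characters left out ...]
1232] rect [606.6  14.4] [ 31.9 290.5] 0.6
mat 4887 med [0.4923 0.3474 0.0042] min [0.4037 0.2558 0.001 ] max [0.5832 0.4403 0.0119] rect [493.4 348. ] [180.1 180.7] 1.2
knob 225 med [ 0.6963 -0.05    0.1779] min [ 0.6692 -0.0654  0.1656] max [ 0.7262 -0.0346  0.1834] rect [697.6 -50.5] [13.9 59.9] 68.2
roof 10971 med [0.7412 0.0207 0.1307] min [ 0.6372 -0.1357  0.12  ] max [0.8432 0.1643 0.134 ] rect [740.   14.3] [205.9 300. ] 0.2
dial 1464 med [ 0.6955 -0.0498  0.1364] min [ 0.641  -0.1228  0.133 ] max [0.7627 0.0173 0.1419] rect [701.8 -52.8] [121.2 140.1] 0.4
brush 1112 med [0.3443 0.039  0.0191] min [0.2755 0.0188 0.0089] max [0.4509 0.0624 0.0274] rect [363.8  39.3] [ 41.9 174.9] 87.0
```

View pics/c1.png

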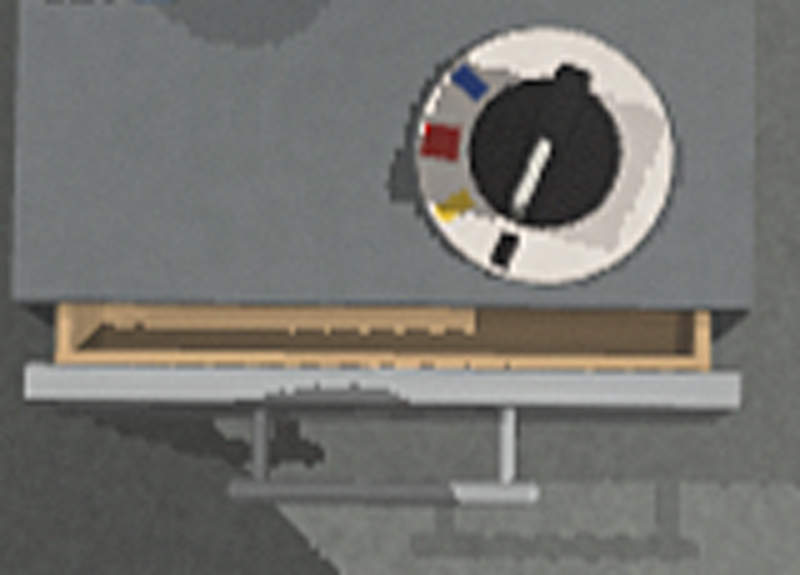

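Reading the crop: the pointer lies on the black mark, so the selector is near 0 with the red mark about 75° clockwise. The handle centre is at about (0.5635, 0.015) and the drawer is about 25 mm ajar. Heights and sizes agree with the given data, so I'll move the tumbler now.

```bash
cat >> h.py <<'E'
def R(th):
    t=np.radians(th); y=np.array([np.cos(t),np.sin(t),0]); z=np.array([0,0,-1.]); return np.stack([np.cross(y,z),y,z],1)
E
python3 - <<'E'
from h import *
robot.goto([.496,.022,.22],R(90)); print(robot.read_position(),robot.read_qpos())
robot.servo_line([.496,.022,.045],speed=.1)
robot.move_gripper(0); print("grip",robot.read_grip_width()*88,robot.read_finger_force())
robot.servo_line([.496,.022,.2],speed=.1)
robot.servo_line([.493,.347,.2],speed=.2)
robot.servo_line([.493,.347,.052],speed=.1); print(robot.read_force())
robot.servo_line([.493,.347,.0495],speed=.02); print(robot.read_force(),robot.read_grip_width()*88)
robot.move_gripper(1.0)
robot.servo_line([.493,.347,.22],speed=.15)
robot.goto([.45,.1,.3],R(0)); print(robot.read_qpos(),robot.read_t())
im,d,P=grab("top","top1"); np.save("top1.npy",P)
E
```

```text
[0.49614261 0.02154122 0.21999565] [ 2.52095438e+01  3.84303719e+00 -2.18545926e+01  5.46236356e-03
 -6.43044462e+01 -1.15247221e+02]
grip 59.76950518280803 29.99034353213574
[-1.28121444  0.05651246 -0.94280778]
[-0.52182644 -0.49279917 -2.07965775] 59.763893348790155
[ 3.71198407e+01 -2.67523359e+00 -1.79010412e+01  3.41978644e-04
 -7.47781611e+01  1.42871200e+02] 16.525
```

View pics/top1.png

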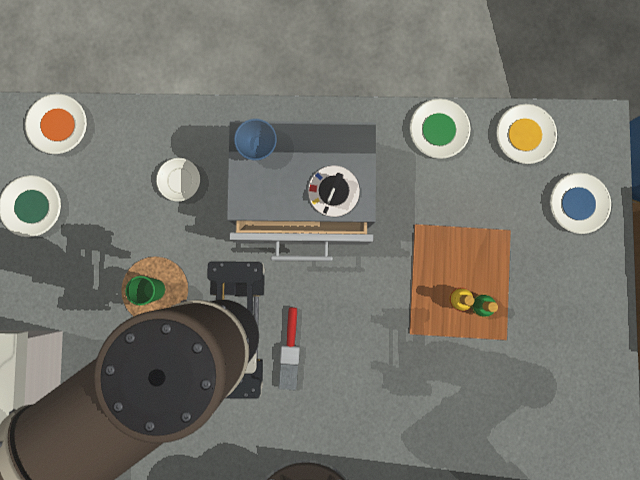

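The tumbler is on the mat at (146,290). The yellow jar has been knocked towards the green one, to (463,300). I'll check the tumbler's position, then open the drawer.

```bash
cat >> h.py <<'E'
def box(P,n,u0,v0,u1,v1,zl,zh):
    z=P[...,2]; s=np.zeros(z.shape,bool); s[v0:v1,u0:u1]=1; s&=(z>zl)&(z<zh)
    p=P[s]; r=cv2.minAreaRect((p[:,:2]*1000).astype(np.float32))
    print(n,s.sum(),"min",np.round(p.min(0),4),"max",np.round(p.max(0),4),"rect",np.round(r[0],1),np.round(r[1],1),round(r[2],1))
    return r[0]
E
python3 - <<'E'
from h import *
P=np.load("top1.npy")
box(P,"tumbrim",120,265,172,304,.08,.11); box(P,"handle",270,250,340,265,.085,.11)
box(P,"Y",445,282,474,315,.07,.1); box(P,"G",475,285,505,325,.07,.1)
hx,hy=.5635,.035
robot.move_gripper(19/88)
robot.goto([hx,hy,.2],R(0)); print(robot.read_grip_width()*88)
robot.servo_line([hx,hy,.13],speed=.1); print(robot.read_force())
robot.servo_line([hx,hy,.077],speed=.04); print(robot.read_force(),robot.read_position())
robot.move_gripper(0); print("grip",robot.read_grip_width()*88,robot.read_finger_force(),robot.read_force())
E
```

```text
tumbrim 277 min [0.4668 0.3163 0.08  ] max [0.5232 0.377  0.1009] rect [495.  346.7] [56.4 60.4] 2.8
handle 376 min [ 0.5576 -0.0501  0.0884] max [0.5809 0.0793 0.1016] rect [568.9  14.7] [ 23.1 129.4] 0.5
Y 99 min [ 0.4683 -0.3476  0.0706] max [ 0.4877 -0.3272  0.0905] rect [ 478.  -337.4] [19.3 20.4] 0.4
G 112 min [ 0.4545 -0.3985  0.0701] max [ 0.4755 -0.3763  0.0921] rect [ 464.8 -387.1] [20.5 20.4] 60.5
19.015794578153503
[-0.07475093  0.20872991 -0.90648439]
[0.32172393 0.37226445 0.3489994 ] [0.56367204 0.03506305 0.07729234]
grip 9.716609245692295 30.000966489315033 [ 0.84189186 -0.27935229  1.84261677]
```

```bash
python3 - <<'E'
from h import *
robot.servo_line([.446,.035,.077],speed=.06)
print(robot.read_position(),robot.read_force(),robot.read_grip_width()*88)
for x in (.443,.441,.439,.437):
    if robot.read_force()[0]>6: break
    robot.servo_line([x,.035,.077],speed=.03); print(x,robot.read_force())
robot.move_gripper(19/88)
robot.servo_line([robot.read_position()[0],.035,.2],speed=.1)
robot.servo_line([.46,-.2,.24],ori=R(90),speed=.2); robot.move_gripper(.5)
im,d,P=grab("top","top2"); np.save("top2.npy",P); print(robot.read_qpos(),robot.read_t())
E
```

```text
[0.44544323 0.03525463 0.0771666 ] [0.67144164 2.10283667 7.39542275] 9.68105627431559
0.443 [-0.62498791  2.79040872  8.15433175]
0.441 [-0.4424518   3.00533311  7.41961592]
0.439 [ 5.30347523 -0.26316143  0.32914451]
0.437 [ 17.54619064  -5.07930482 -10.71213531]Traceback (most recent call last):
  File "<stdin>", line 9, in <module>
rig.Unreachable: the arm cannot follow that straight line within its joint ranges
```

```bash
python3 - <<'E'
from h import *
print(robot.read_position())
robot.goto([.45,-.1,.26],R(90)); robot.move_gripper(.5)
im,d,P=grab("top","top2"); np.save("top2.npy",P); print(robot.read_qpos(),robot.read_t())
box(P,"Y",445,282,474,315,.07,.1); box(P,"G",475,285,505,325,.07,.1)
E
```

```text
[0.43542109 0.03485216 0.19939085]
[ 1.20596502e+01 -1.43918376e+00 -2.19168251e+01 -1.18179427e-03
 -6.95252719e+01 -1.02055024e+02] 30.4333
Y 97 min [ 0.4682 -0.3472  0.071 ] max [ 0.4877 -0.3275  0.0905] rect [ 478.1 -337.6] [19.5 19.7] 4.5
G 112 min [ 0.4544 -0.3977  0.07  ] max [ 0.4755 -0.3756  0.0921] rect [ 465.  -386.9] [20.4 20.3] 61.5
```

View pics/top2.png

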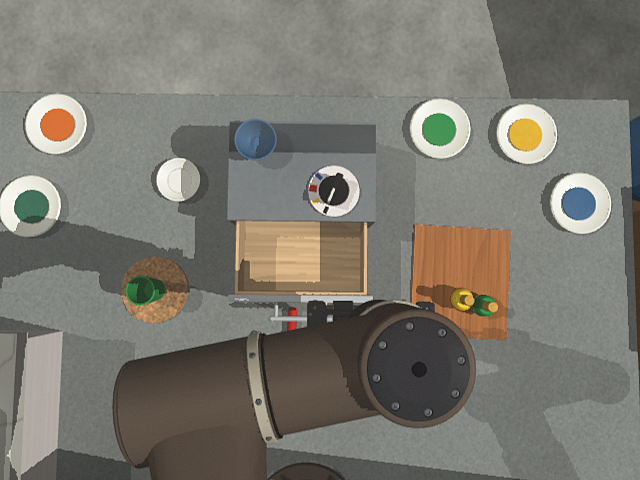

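```bash
cat >> h.py <<'E'
def ch(p,ths):
    for t in ths:
        a=robot.ik(p,R(t)); b=robot.ik([p[0],p[1],.055],R(t))
        if a is not None and b is not None: return t
def jar(src,dst):
    t=ch([*src,.25],(0,180,-15,165)); print("th",t)
    robot.goto([*src,.25],R(t)); robot.servo_line([*src,.1],speed=.15); robot.servo_line([*src,.057],speed=.05)
    print("f",robot.read_force()); robot.move_gripper(0); print("grip",robot.read_grip_width()*88,robot.read_finger_force())
    robot.servo_line([*src,.26],speed=.1); print("grip",robot.read_grip_width()*88)
    robot.goto([*dst,.26],R(90)); robot.servo_line([*dst,.1],speed=.12); robot.servo_line([*dst,.0765],speed=.03)
    print("f",robot.read_force(),robot.read_grip_width()*88)
    robot.move_gripper(.45); robot.servo_line([*dst,.26],speed=.15); print(robot.read_t())
E
python3 - <<'E'
from h import *
jar([.478,-.3375],[.575,.07])
robot.goto([.45,0.1,.28],R(90))
im,d,P=grab("top","top3"); np.save("top3.npy",P)
box(P,"G",475,285,505,325,.07,.1)
box(P,"inner",240,222,366,292,.085,.125)
E
```

```text
th 0
f [-0.26802594  0.39926204 -0.14817701]
grip 21.344609722651306 29.937424957752228
grip 21.40486020777725
f [-0.36747704  0.73492002 -2.05347062] 21.433117050222137
42.2083
G 110 min [ 0.4544 -0.3977  0.0703] max [ 0.4754 -0.3766  0.0908] rect [ 465.  -387.1] [21.  19.8] 49.8
inner 372 min [ 0.494  -0.1181  0.085 ] max [0.6385 0.1436 0.1244] rect [566.3  12.8] [143.8 261.4] 0.2
```

View pics/top3.png

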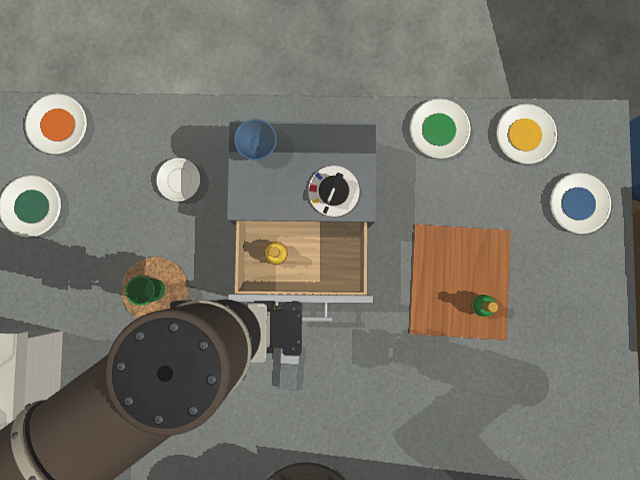

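The yellow jar stands in the drawer at (276,253), and the green jar is unmoved at (487,306).

```bash
python3 - <<'E'
from h import *
jar([.465,-.387],[.575,-.045])
robot.goto([.45,0.25,.28],R(90))
im,d,P=grab("top","top4"); np.save("top4.npy",P)
box(P,"Y",255,235,297,275,.09,.125);box(P,"G",315,235,360,275,.09,.125);box(P,"handle",265,300,340,325,.085,.11)
E
```

```text
th 0
f [0.6408926  0.43929401 0.99198485]
grip 21.413497282856618 29.956402480602264
grip 21.373358665852898
f [ 0.06462176  0.2470112  -1.97141648] 21.63405508806472
55.125
Y 91 min [0.565  0.0609 0.0908] max [0.5855 0.0809 0.1091] rect [575.3  70.8] [20.6 19.8] 2.4
G 86 min [ 0.5658 -0.0538  0.0929] max [ 0.5847 -0.0331  0.1093] rect [574.9 -43.1] [19.1 20.1] 45.6
handle 433 min [ 0.4328 -0.0508  0.0891] max [0.471  0.0793 0.1023] rect [451.9  14.3] [ 37.5 130.1] 0.5
```

View pics/top4.png

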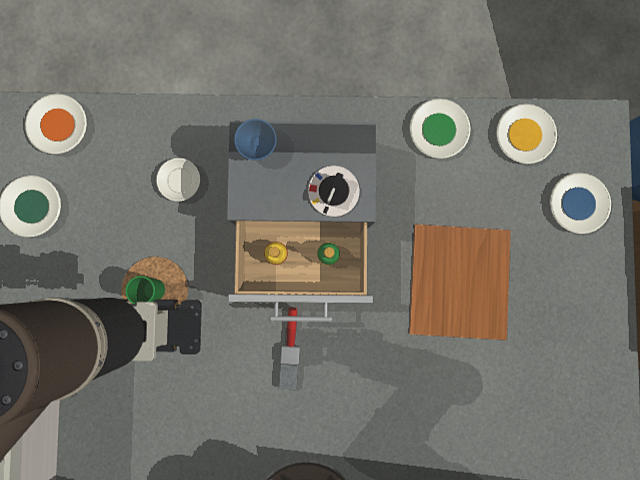

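Both jars stand in the drawer, yellow at (276,253) and green at (329,253). Next I'll push it shut.

```bash
python3 - <<'E'
from h import *
hx,hy=.4395,.038
robot.move_gripper(19/88)
robot.goto([hx,hy,.22],R(0))
robot.servo_line([hx,hy,.13],speed=.1)
robot.servo_line([hx,hy,.077],speed=.04); print(robot.read_force(),robot.read_position())
robot.move_gripper(0); print("grip",robot.read_grip_width()*88,robot.read_force())
robot.servo_line([.582,hy,.077],speed=.05); print(robot.read_position(),robot.read_force())
for x in np.arange(.584,.6,.002):
    robot.servo_line([x,hy,.077],speed=.02); f=robot.read_force(); print(round(x,3),robot.read_position()[0],f)
    if f[0]<-8: break
robot.move_gripper(19/88); print(robot.read_force())
robot.servo_line([robot.read_position()[0],hy,.24],speed=.08)
robot.goto([.45,.2,.3],R(90)); 
im,d,P=grab("top","top5"); np.save("top5.npy",P); print(robot.read_t())
box(P,"handle",265,235,340,258,.085,.107);box(P,"knob",300,160,370,220,.165,.19)
im=cv2.imread("pics/top5.png"); cv2.imwrite("pics/c5.png",cv2.resize(im[120:310,100:390],None,fx=2.7,fy=2.7,interpolation=cv2.INTER_CUBIC))
E
```

```text
[-0.20096271 -0.6258221  -0.13730969] [0.43968541 0.0380897  0.07723265]
grip 10.0204116082646 [-0.42344654 -0.77076813  1.27217469]
[0.5827672  0.03783638 0.0771759 ] [-0.39471415  0.31314349  4.37505226]
0.584 0.5849029772527885 [ 0.36730924 -1.79832392  4.1034632 ]
0.586 0.5865888193269174 [ 1.18777755 -1.07089654  4.61812169]
0.588 0.5883779772247864 [ 1.90608435 -2.53443288  6.01951901]
0.59 0.5892665106105864 [-4.43334387  0.21480352  8.54925577]
0.592 0.5892785790088262 [-12.07008308   1.54049657  16.51597544]
[-0.03508064 -0.44248878 -0.06263622]
75.225
handle 400 min [ 0.5821 -0.0499  0.0903] max [0.6125 0.0777 0.1025] rect [597.1  14. ] [ 29.9 127.6] 0.5
knob 229 min [ 0.6687 -0.0654  0.1658] max [ 0.7265 -0.0346  0.1835] rect [698.  -50.6] [14.  60.6] 68.0
```

View pics/c5.png

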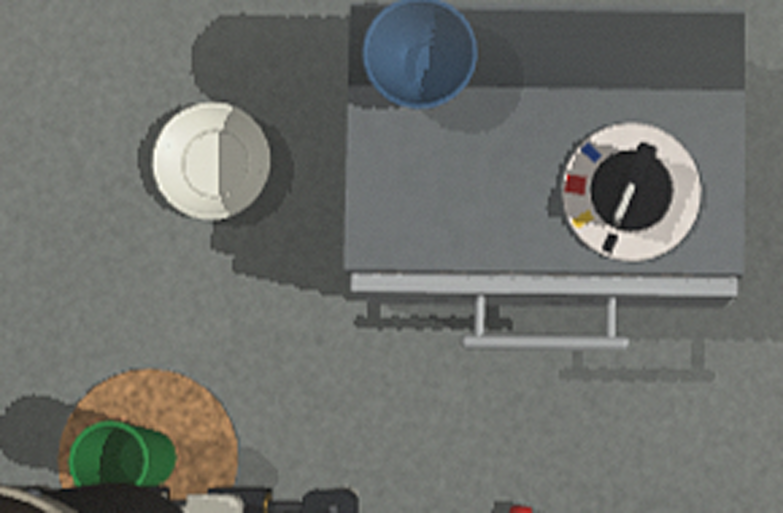

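The drawer is shut. The pointer direction is 22° from -x towards +y, at the black mark. I'll grip the bar and turn it 74.5° clockwise.

```bash
python3 - <<'E'
from h import *
c=[.698,-.0505]
robot.move_gripper(.45)
for t0 in (68,248,-112):
    robot_q=[robot.ik([*c,.15],R(t0-k)) for k in (0,15,30,45,60,74.5)]
    ok=all(q is not None for q in robot_q); print(t0,ok,[None if q is None else round(q[5]) for q in robot_q])
    if ok and max(abs(np.diff([q[5] for q in robot_q])))<40: break
else: raise SystemExit
robot.goto([*c,.26],R(t0)); robot.servo_line([*c,.152],speed=.08); print(robot.read_force())
robot.move_gripper(0); print("grip",robot.read_grip_width()*88,robot.read_force())
for k in list(np.arange(7.5,74,7.5))+[74.5]:
    robot.goto([*c,.152],R(t0-k)); print(round(k,1),np.round(robot.read_force(),1),round(robot.read_ft_torque()[2],3))
robot.dwell(.3)
robot.move_gripper(.45); robot.servo_line([*c,.28],speed=.1)
robot.goto([.45,.1,.32],R(90))
im,d,P=grab("top","top6"); print(robot.read_t())
box(P,"knob",300,160,370,220,.165,.19)
im=cv2.imread("pics/top6.png"); cv2.imwrite("pics/c6.png",cv2.resize(im[120:310,100:390],None,fx=2.7,fy=2.7,interpolation=cv2.INTER_CUBIC))
E
```

```text
68 False [-124, -139, -154, -169, None, 162]
248 True [56, 41, 26, 11, -4, -18]
[-0.96222258 -0.32877932  0.35373408]
grip 13.970279029641347 [-0.76499261 -1.49712035  1.36921417]
7.5 [-0.6 -0.5  0.6] 0.105
15.0 [-0.6 -0.3  1.7] 0.023
22.5 [0.4 1.8 2.3] -0.123
30.0 [2.2 2.3 0.8] -0.165
37.5 [4.3 3.8 0.1] -0.059
45.0 [4.7 3.9 0. ] 0.002
52.5 [ 4.6  4.6 -0.6] 0.022
60.0 [5.6 4.9 0.4] 0.026
67.5 [ 7.5  4.6 -1.7] -0.003
74.5 [ 7.5  4.3 -2.4] -0.042
87.35
knob 248 min [ 0.6883 -0.0793  0.1656] max [ 0.7061 -0.0208  0.1822] rect [697.7 -50.2] [59.5 14.5] 84.7
```

View pics/c6.png

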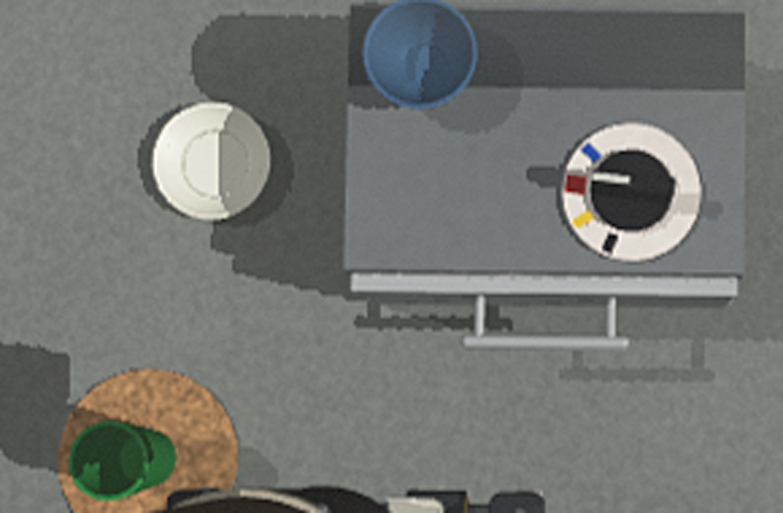

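The pointer is at the red mark, having turned 73.3° (1.28 rad). The drawer is shut, and the tumbler stands on the mat.

```bash
python3 -c "
from rig import robot
print(robot.job_done(),robot.read_t())"
```

```text
the job is handed in; nothing more can be done
the job is handed in; nothing more can be done
```

I handed the job in at about 87 s of robot time (no verdict came back): the tumbler is on the mat, both jars (yellow and green, the only two present) are in the drawer, the drawer is shut, and the selector is at the red mark; I did not look inside the drawer after shutting it.

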